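# Lock the lamp in and index the optical-bench carriage

## Robot

A 6-joint arm with a two-finger parallel gripper is mounted at the origin on the work surface. World frame = base frame: x ahead of the robot, y to its left, z up, the work surface at z = 0. Lengths are in m, angles in rad, forces in N, time in s.
With the tool pointing down it reaches from about 0.375 to 0.9 m from the base axis. Payload 3.1 kg.
Tool frame: the origin (TCP) lies where the fingers leave the gripper's body, on its centre line; the fingertips stand 73 mm ahead of it and the grasp point (between the pads) lies 54 mm ahead of it; z points along the fingers, y is the line along which they close (so a half turn about z gives the same grasp; the last joint's range is limited). The gripper opens to 85 mm and grips with 20 to 120 N. Pads are 22 mm wide; open, the fingers measure 114 mm over their backs; the gripper's body (76 mm by 85 mm) begins 54 mm behind the grasp point. The pads swing forward as they close: fully open they stand 13 mm farther back than shut.
Start: joints at [-1.478, 0.527, 1.433, -0, 1.181, -0.178], TCP at [0.168, -0.602, 0.304] pointing down, gripper open.
Joint ranges: [-3.08, 3.08], [-0.75, 2.2], [0.22, 2.44], [-1.43, 4.57], [0, 2.65], [-2.85, 2.85]. Speed limits (rad/s): [2.79, 2.79, 3.14, 3.14, 3.14, 3.14].

## Interface

Orientations are given as a unit quaternion [w, x, y, z].
In Python, from workcell import r gives the robot as it stands.
- The arm moves only by the shell command python3 -m creep 'ROWS' [FORCE]. ROWS is JSON, one flat list of numbers, 5 for each row, row after row: the shift along the tool's x, y, z in m, then the turn about the tool's z in rad, then the finger opening in m, from 0 to 0.0854. In form: [x, y, z, yaw, grip, x, y, z, yaw, grip, ...]. A call has 1 to 20 rows; each row is the pose to reach, as a shift and turn from the pose commanded when the call began, along the tool's axes at that moment; what a row does not reach only later rows make up. A row lasts 1/8 s, in which the tool goes at most 62.5 mm and 10.7 degrees, less where a joint would pass 70% of its speed; a pose out of reach is approached as far as the arm can. A call with a gripper value outside its range is refused whole. The fingers move at their own pace and stop on an object; FORCE is the grip in N (left out, the last holds). Time passes only in rows, so rows that repeat a pose let the fingers close. It gives the time, the measured TCP pose, the force, the opening and the grip force at its end, in the units of the state.
- r.read_state(): the state, without advancing time (a new reading comes with each control period).
- r.read_camera(name): name is "side" or "top"; returns a dict with "frame" (480x640x3 uint8, red, green, blue), "vertical_fov" (degrees; the focal length in pixels is half the picture's height over the tangent of half this angle, whatever the lens; pixels are square), "cx", "cy" (the principal point, pixels), "pose" (4x4, takes a point from camera to world coordinates). Camera axes: x right, y up, looking along -z (the intrinsics and any distortion apply to the point x, -y, -z); pixel columns grow to the right and rows downward; lengths in m; the calibration is good to about 2 mm. A picture is of the moment at which its call begins. There is no depth.
- r.close_job(): hands the job in; it is judged then, once.
The state is a dict: "time": time; "q": joint angles; "qvel": joint speeds; "tau": joint torques, N m; "tcp_pos": TCP position; "eef_rot": TCP orientation; "contact_force": force on the tool from outside, world axes, zero at the start; "ft_torque": the same for the moment, N m; "gripper_width": opening from 0.0 (shut) to 1.0 (fully open); "finger_force": force on a finger pad.
Only numpy, scipy, OpenCV 4.12 (cv2) and the standard library are available. Lean on these libraries where they do the work, as an engineer would, in place of code of your own. Each camera call takes 0.05 s, during which the arm holds its last target. There are 200 camera calls.

## Task

On the small optical bench, press the round lamp down into its socket, turn it clockwise (seen from above) to its stop and let it spring up so that it is locked. Then pull up the black knob of the carriage's lock plunger, slide the carriage exactly one hole nearer to the round lens, and let the pin go fully home in that hole. Finish while still gripping the knob with the pin fully engaged - do not let go - and do not disturb the jar, slide box or mouse.

Things in the scene. Friction and masses are not known exactly. Their poses are not given: they have to be found in the camera images.
- bench: Fixed aluminium bed of the optical bench, 130 (x) x 400 (y) x 20 mm high, origin at the centre of its underside on the table; it stands at any yaw within about 0.4 rad. The carriage slides along its y axis. A row of five 10 mm holes, 40 mm apart, runs along y at x = +45 mm of its frame, at y = -80, -40, 0, 40, 80 mm; the pin starts in the middle one.
- carriage (a joint): Travel (m) of the grey carriage along the bench's +y axis, 0 at the start (pin in the middle hole), +0.040 and -0.040 at the neighbouring holes; stops at +/-0.085. It slides with about 2 N of friction and carries lamp and plunger. Its deck is 85 x 130 mm, top 44 mm above the table; the 56 x 30 mm bracket under the knob has its top at 50 mm (a 20 mm wide bushing at 53 mm).
- knob: Upright black round knob of the lock plunger, 26 mm diameter, 30 mm tall; origin at its centre, which is 75 mm above the table when the pin is home, z up along its axis. It stands on a thin neck over the bracket. At joint carriage = 0 it lies at (45, 0) mm in the bench's frame.
- plunger (a joint): How far the knob and pin are pulled up (m): 0 with the pin fully home (10 mm deep in the hole), 0.016 at the top stop. Above about 0.010 the pin clears the holes and the carriage can slide; a spring pulls it down with 5 N at 0 and 11 N at the top. Between holes the pin rests on the bed at 0.010. The pin (8 mm, round tip) has about 1 mm of play in a hole.
- lamp: Upright round aluminium lamp, 42 mm diameter, with a dark pointer bar on top; origin on its axis, 29 mm above the lower edge of its wide body and 27 mm below its flat top, z up (95 mm above the table at the start). It stands in a 56 mm wide dark socket ring whose top is 62 mm above the table, at (-25, -60) mm in the bench's frame when joint carriage = 0 (so 92 mm from the knob's axis).
- lamp_push (a joint): How far the lamp is pressed down (m): 0 at the start, 0.010 at the bottom stop; a spring pushes it up with 2.4 N at 0 and 8.4 N at the bottom. It must be pressed to at least 0.007 before it can turn; when locked and let go it springs up to about 0.003.
- lamp_turn (a joint): Turn of the lamp (rad), growing clockwise seen from above: 0 (up to 0.06 at the start) unlocked with the pointer along the bench's +x, stop at 1.05; beyond about 0.85 it can spring up and is then locked. It stays where it is left; friction about 0.03 N m.
- lens_centre (a point): Centre of the round lens, 88 mm diameter in a black ring on a fixed foot, 105 mm above the table, standing 270 mm from the bench's origin beyond one of its two ends (either one): the carriage must move one hole towards it.
- screen_centre (a point): Centre of the square screen, 100 x 90 mm, white in a black frame, on a fixed foot beyond the bench's other end, 105 mm above the table.
- reagent: Loose amber jar with white cap, 52 mm diameter, 95 mm tall; bystander, origin at its underside.
- slide_box: Loose box of slides, 80 x 100 x 30 mm; bystander, origin at its underside.
- mouse: Loose computer mouse, 105 x 62 x 32 mm; bystander, origin at its underside.
Things that resemble listed ones, but are neither listed nor needed, are in the scene too. Leave any green or pink look-alike of the part that bears lens_centre alone.

How it is judged:
By the outcome, as a careful person would: the job done as asked, in the order asked, and still so for the second after the job is handed in, while the arm keeps its last pose, push and grip.
It also fails if it takes over 45 s, if anything falls off the work surface, if the arm or the gripper's body presses on something with over 40 N, if the wrist force passes 120 N, or if a joint passes its speed limit or range.

## Working session

There is one attempt and no reset: what is moved stays moved. The work goes in short steps, Python scripts to look and compute and a shell command to move; the robot and the scene stay as the last step left them, time stands still between calls to the robot, and variables do not carry over. Pictures are saved under pics/ and viewed, at most 10 in all, crops included, and the job is handed in when it is done.

```bash
mkdir -p pics; ls; python3 - <<'E'
from workcell import r
import cv2,numpy as np
for n in("top","side"):
    c=r.read_camera(n); cv2.imwrite(f"pics/{n}0.png",c["frame"][:,:,::-1])
    print(n,c["vertical_fov"],c["cx"],c["cy"],[k for k in c]);print(np.round(c["pose"],4).tolist())
    print({k:c[k] for k in c if k not in("frame","pose")})
s=r.read_state();print(s)
E
```

```text
pics
top 53.602267992587315 313.7626128098855 237.68603383627396 ['frame', 'vertical_fov', 'cx', 'cy', 'pose']
[[-0.0226, 0.9877, -0.1548, 0.4113], [-0.9995, -0.0254, -0.0161, 0.0904], [-0.0199, 0.1544, 0.9878, 1.1401], [0.0, 0.0, 0.0, 1.0]]
{'vertical_fov': 53.602267992587315, 'cx': 313.7626128098855, 'cy': 237.68603383627396}
side 46.51336272420784 322.69125369976996 240.75942657423963 ['frame', 'vertical_fov', 'cx', 'cy', 'pose']
[[-0.9977, 0.0257, -0.0624, 0.4743], [-0.0655, -0.5873, 0.8067, 1.0829], [-0.0159, 0.809, 0.5876, 0.7766], [0.0, 0.0, 0.0, 1.0]]
{'vertical_fov': 46.51336272420784, 'cx': 322.69125369976996, 'cy': 240.75942657423963}
{'time': 0.1, 'q': array([-1.47752669e+00,  5.28380375e-01,  1.43376897e+00,  1.12424897e-05,
        1.18141064e+00, -1.78511135e-01]), 'qvel': array([-0.00077967, -0.00184234, -0.0044445 ,  0.00042163,  0.00058806,
       -0.00181971]), 'tau': array([-1.24909989e-04, -4.43304956e+01, -1.78586984e+01, -2.75084267e-04,
        3.83469582e-03, -6.94431989e-06]), 'tcp_pos': array([ 0.16775597, -0.60154419,  0.30302859]), 'eef_rot': array([-9.82549622e-04,  9.90780912e-01,  1.35470356e-01,  4.71054530e-05]), 'contact_force': array([-0.44594568, -0.24647426, -0.80645462]), 'ft_torque': array([-0.00998872, -0.06499429,  0.00746659]), 'finger_force': 0.0, 'gripper_width': 0.9999695324694697}
```

View pics/top0.png

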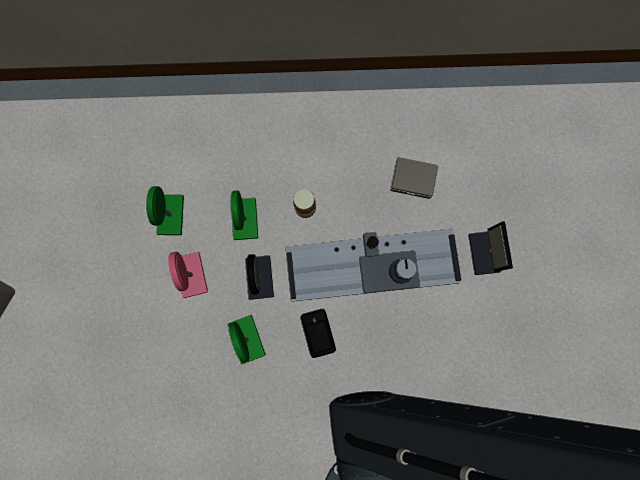

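View pics/side0.png

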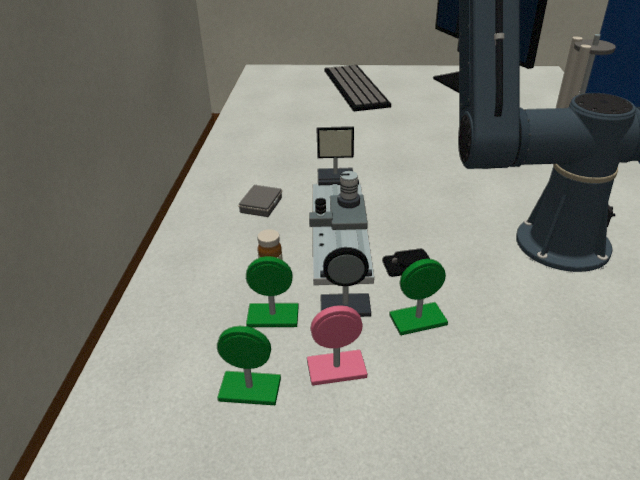

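The candidates for the lens part are, in the top picture, black (253,274), green (237,210), (156,205) and (239,340), and pink (179,271). The black ring at (253,274), which is (346,268) in the side picture, fits: it is a round lens in a black ring, in line with the bench's left end. I'll confirm it in an enlarged crop.

```bash
python3 - <<'E'
import cv2
t=cv2.imread("pics/top0.png");s=cv2.imread("pics/side0.png")
def crop(im,x,y,w,h,k,n):
    c=cv2.resize(im[y:y+h,x:x+w],None,fx=k,fy=k,interpolation=cv2.INTER_CUBIC)
    for i in range(0,w,10): cv2.line(c,(i*k,0),(i*k,12 if i%50 else 24),(0,0,255),1)
    for i in range(0,h,10): cv2.line(c,(0,i*k),(12 if i%50 else 24,i*k),(0,0,255),1)
    cv2.imwrite(n,c)
crop(t,350,220,120,80,6,"pics/tc.png")
crop(s,290,160,100,120,5,"pics/sc.png")
E
```

```text
(no output)
```

View pics/tc.png

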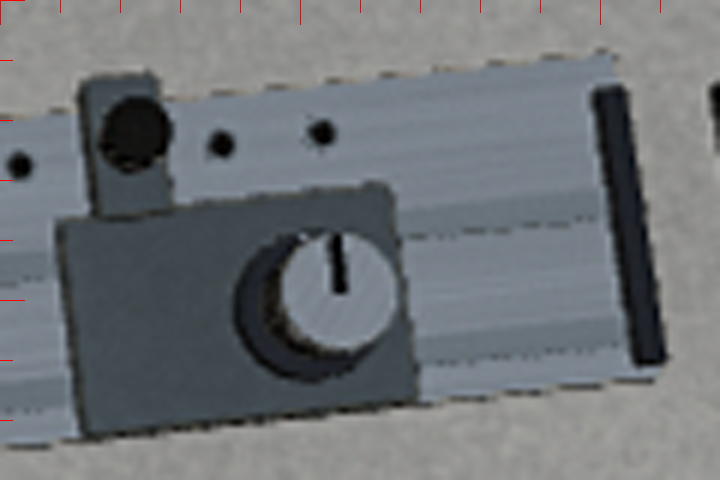

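View pics/sc.png

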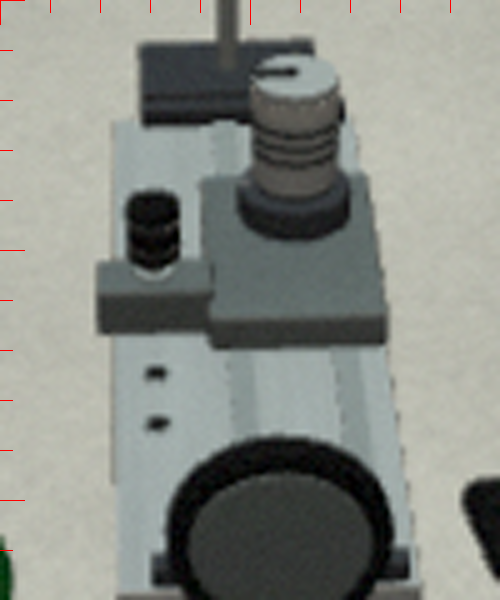

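The crops show the grey-glass lens in a black ring in line with the bench, so it is the one meant, and it lies at the bench's +y end. In tc.png the lamp top is at (340,292), the knob at (138,131) and the holes at (20,165), (221,144) and (322,132). In sc.png the lamp top is at (295,75) and the knob top at (154,205).

```bash
cat > h.py <<'E'
import numpy as np
from workcell import r
C={}
def cam(n):
    if n not in C: C[n]=r.read_camera(n)
    return C[n]
def ray(n,u,v):
    c=cam(n);f=240/np.tan(np.radians(c["vertical_fov"]/2));P=np.array(c["pose"])
    d=P[:3,:3]@[(u-c["cx"])/f,-(v-c["cy"])/f,-1];return P[:3,3],d
def at(n,u,v,z):
    o,d=ray(n,u,v);return (o+d*(z-o[2])/d[2])[:3]
def tcp():
    s=r.read_state();w,x,y,z=s["eef_rot"]
    from scipy.spatial.transform import Rotation as R
    return s,R.from_quat([x,y,z,w]).as_matrix()
E
python3 - <<'E'
from h import *
np.set_printoptions(precision=4,suppress=True)
t=lambda u,v,z:at("top",350+(u+.5)/6-.5,220+(v+.5)/6-.5,z)
s=lambda u,v,z:at("side",290+(u+.5)/5-.5,160+(v+.5)/5-.5,z)
h=[t(20,165,.02),t(221,144,.02),t(322,132,.02)]
print("holes",h,np.linalg.norm(h[0]-h[1]),np.linalg.norm(h[1]-h[2]))
d=(h[0]-h[2]);yaw=np.arctan2(-d[0],d[1]);print("yaw",yaw)
hs=[s(156,373,.02),s(158,424,.02)];print("side holes",hs)
R2=np.array([[np.cos(yaw),-np.sin(yaw)],[np.sin(yaw),np.cos(yaw)]])
mid=np.mean([h[0][:2]-R2@[0,.04],h[1][:2]+R2@[0,.04],h[2][:2]+R2@[0,.08]],0)
print("mid hole",mid,"lamp pred",mid+R2@[-.07,-.06])
print("knob",t(138,131,.09),s(154,205,.09));print("lamp",t(340,292,.122),s(295,75,.122))
print("pointer",yaw,"lens",at("top",253,274,.105),at("side",346,268,.105))
S,M=tcp();print(S["tcp_pos"]);print(M)
E
```

```text
holes [array([0.5619, 0.0162, 0.02  ]), array([ 0.5683, -0.0635,  0.02  ]), array([ 0.5721, -0.1036,  0.02  ])] 0.07996951312595624 0.04024769526123241
yaw 0.08456312473862172
side holes [array([0.5607, 0.0182, 0.02  ]), array([0.5571, 0.0584, 0.02  ])]
mid hole [ 0.5652 -0.0237] lamp pred [ 0.5005 -0.0894]
knob [ 0.5642 -0.0234  0.09  ] [ 0.5629 -0.0179  0.09  ]
lamp [ 0.4997 -0.0893  0.122 ] [ 0.4997 -0.0859  0.122 ]
pointer 0.08456312473862172 lens [0.4967 0.2419 0.105 ] [0.4951 0.2475 0.105 ]
[ 0.1678 -0.6017  0.3033]
[[ 0.9633  0.2685 -0.0001]
 [ 0.2685 -0.9633  0.0014]
 [ 0.0002 -0.0014 -1.    ]]
```

```bash
python3 -m creep '[0.046,-0.04,0.01,0.03,0.085, 0.092,-0.081,0.02,0.06,0.085, 0.138,-0.122,0.03,0.09,0.085, 0.184,-0.162,0.04,0.12,0.085, 0.23,-0.203,0.05,0.15,0.085, 0.276,-0.243,0.05,0.187,0.085, 0.322,-0.284,0.05,0.187,0.085, 0.368,-0.324,0.05,0.187,0.085, 0.414,-0.365,0.05,0.187,0.085, 0.458,-0.405,0.05,0.187,0.085, 0.458,-0.405,0.05,0.187,0.085, 0.458,-0.405,0.05,0.187,0.085, 0.458,-0.405,0.05,0.187,0.085, 0.458,-0.405,0.05,0.187,0.085]' 30
python3 -c "
from h import *
s,M=tcp();print(s['tcp_pos'],s['q'],s['contact_force'])
print(M.round(4), M.T@(np.array([.5,-.0885,.156])-s['tcp_pos']))"
```

```text
time: 1.95
tcp_pos: [0.4998, -0.0903, 0.2539]
eef_rot: [-0.0, 0.999, 0.041, -0.0]
contact_force: [-0.2, 0.5, -0.3]
gripper_width: 1.001
finger_force: 0.0
[ 0.49976575 -0.09026696  0.25390029] [-3.98988172e-01  4.43253319e-01  1.77545102e+00 -1.38804214e-04
  9.23167608e-01  1.08964048e+00] [-0.22665695  0.46755973 -0.32150855]
[[ 9.966e-01  8.220e-02 -3.000e-04]
 [ 8.220e-02 -9.966e-01  0.000e+00]
 [-3.000e-04 -0.000e+00 -1.000e+00]] [ 0.00040788 -0.00173869  0.09790023]
```

```bash
python3 -m creep '[0.0,-0.002,0.03,0,0.085, 0.0,-0.002,0.06,0,0.085, 0.0,-0.002,0.085,0,0.085, 0.0,-0.002,0.1,0,0.085, 0.0,-0.002,0.1,0,0.06, 0.0,-0.002,0.1,0,0.05, 0.0,-0.002,0.1,0,0.045, 0.0,-0.002,0.1,0,0.036, 0.0,-0.002,0.1,0,0.036, 0.0,-0.002,0.1,0,0.036]' 30
python3 - <<'E'
from h import *
import cv2
s,M=tcp();print(s['tcp_pos'],s['contact_force'],s['ft_torque'])
for i,n in enumerate(("side",)):
    f=cam(n)["frame"][:,:,::-1];cv2.imwrite("pics/g1.png",cv2.resize(f[100:260,280:440],None,fx=3.5,fy=3.5,interpolation=cv2.INTER_CUBIC))
E
```

```text
time: 3.2
tcp_pos: [0.5009, -0.0881, 0.1548]
eef_rot: [0.001, 0.999, 0.043, 0.001]
contact_force: [-0.2, -5.5, 1.9]
gripper_width: 0.485
finger_force: 32.0
[ 0.50087124 -0.08811376  0.15484326] [-0.18933886 -5.47665842  1.85006533] [-0.74434262  0.12376051  0.03273722]
```

View pics/g1.png

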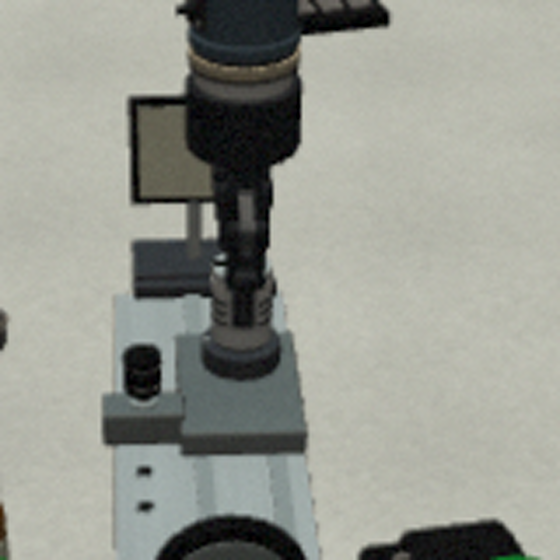

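The picture shows the fingers around the lamp body just above the socket, at an opening of 41 mm, which is the lamp's diameter. Next I press it down.

```bash
python3 -m creep '[0,0.0005,0.003,0,0.036, 0,0.0005,0.006,0,0.036, 0,0.0005,0.0095,0,0.036, 0,0.0005,0.0095,0,0.036, 0,0.0005,0.0095,0,0.036]' 45; python3 -c "
from h import *
s,M=tcp();print(s['tcp_pos'],s['contact_force'],s['ft_torque'])"
```

```text
time: 3.88
tcp_pos: [0.5009, -0.0882, 0.1454]
eef_rot: [0.001, 0.999, 0.043, 0.001]
contact_force: [-2.0, -6.2, 8.6]
gripper_width: 0.48
finger_force: 46.6
[ 0.50089992 -0.088201    0.14544133] [-1.99077953 -6.23822686  8.56553539] [-0.77112186  0.24854689  0.00215641]
```

```bash
python3 -m creep '[0,0,0,0.12,0.036, 0,0,0,0.24,0.036, 0,0,0,0.36,0.036, 0,0,0,0.48,0.036, 0,0,0,0.6,0.036, 0,0,0,0.72,0.036, 0,0,0,0.84,0.036, 0,0,0,0.94,0.036, 0,0,0,1.02,0.036, 0,0,0,1.06,0.036, 0,0,0,1.06,0.036]' 45; python3 -c "
from h import *
s,M=tcp();print(s['tcp_pos'],s['contact_force'],s['ft_torque'],s['q'][5]);print(M.round(3))"
```

```text
time: 5.25
tcp_pos: [0.5006, -0.0888, 0.1454]
eef_rot: [0.001, 0.885, -0.466, 0.001]
contact_force: [-3.2, -7.6, 8.8]
gripper_width: 0.483
finger_force: 46.2
[ 0.50059316 -0.08876989  0.14542407] [-3.18766737 -7.56261105  8.76380858] [-1.17955065  0.47250632  0.66025008] 2.1504752740926407
[[ 0.565 -0.825  0.001]
 [-0.825 -0.565 -0.004]
 [ 0.004  0.001 -1.   ]]
```

The turning moment rose to 0.66 N m, so the lamp is at its stop. I let it rise while still held, then open and lift away.

```bash
python3 -m creep '[0,0,-0.003,0,0.036, 0,0,-0.0065,0,0.036, 0,0,-0.0065,0,0.05, 0,0,-0.0065,0,0.065, 0,0,-0.0065,0,0.085, 0,0,-0.0065,0,0.085, 0,0,-0.0065,0,0.085, 0,0,-0.04,0,0.085, 0,0,-0.09,0,0.085, 0,0,-0.1,-0.15,0.085, 0,0,-0.1,-0.3,0.085, 0,0,-0.1,-0.45,0.085, 0,0,-0.1,-0.6,0.085, 0,0,-0.1,-0.75,0.085, 0,0,-0.1,-0.9,0.085, 0,0,-0.1,-1.06,0.085, 0,0,-0.1,-1.06,0.085]'
python3 - <<'E'
from h import *
import cv2
s,M=tcp();print(s['tcp_pos'],s['contact_force'],M.round(3))
a=cam("top")["frame"][215:305,345:465,::-1];b=cam("side")["frame"][160:250,290:390,::-1]
z=lambda i:cv2.resize(i,None,fx=3.6,fy=3.6,interpolation=cv2.INTER_CUBIC)
cv2.imwrite("pics/l1.png",np.hstack([z(a),z(b)]))
E
```

```text
time: 7.38
tcp_pos: [0.5, -0.0874, 0.2444]
eef_rot: [-0.0, 0.999, 0.041, -0.0]
contact_force: [0.2, 0.2, 0.6]
gripper_width: 0.997
finger_force: 0.0
[ 0.50002523 -0.08736198  0.24435507] [0.16678205 0.22166122 0.58635358] [[ 0.997  0.083 -0.   ]
 [ 0.083 -0.997  0.   ]
 [-0.    -0.    -1.   ]]
```

View pics/l1.png

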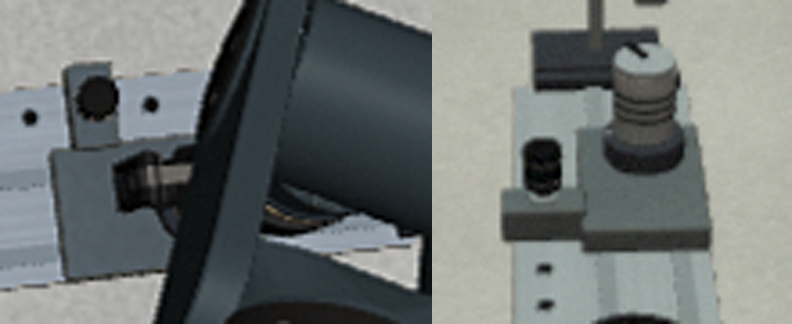

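The pointer has turned clockwise towards bench −y, and the lamp top sits about 1.3 px (3 mm) lower in the side view, so the lamp is locked. Next I go to the knob.

```bash
python3 -m creep '[0.035,-0.03,0,0,0.085, 0.0695,-0.0585,0,0,0.07, 0.0695,-0.0585,0.04,0,0.07, 0.0695,-0.0585,0.075,0,0.07, 0.0695,-0.0585,0.1,0,0.06, 0.0695,-0.0585,0.11,0,0.06, 0.0695,-0.0585,0.11,0,0.045, 0.0695,-0.0585,0.11,0,0.035, 0.0695,-0.0585,0.11,0,0.02, 0.0695,-0.0585,0.11,0,0.02, 0.0695,-0.0585,0.11,0,0.02]' 40
python3 - <<'E'
from h import *
import cv2
s,M=tcp();print(s['tcp_pos'],s['contact_force'],s['ft_torque'],s['gripper_width']*85.4)
b=cam("side")["frame"][130:270,260:400,::-1]
cv2.imwrite("pics/k1.png",cv2.resize(b,None,fx=4,fy=4,interpolation=cv2.INTER_CUBIC))
E
```

```text
time: 8.85
tcp_pos: [0.5651, -0.0234, 0.1357]
eef_rot: [0.0, 0.999, 0.042, 0.001]
contact_force: [-0.5, 0.6, 6.4]
gripper_width: 0.289
finger_force: 39.6
[ 0.56513201 -0.023431    0.13574545] [-0.45604985  0.57313667  6.36271292] [ 0.08131421  0.10195763 -0.00468221] 24.696504994628803
```

View pics/k1.png

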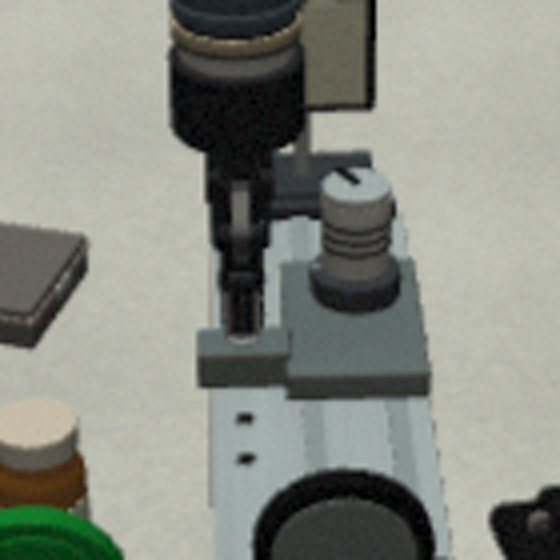

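```bash
python3 -m creep '[0,0,-0.004,0,0.02, 0,0,-0.008,0,0.02, 0,0,-0.0135,0,0.02, 0,0,-0.0135,0,0.02, 0,0,-0.0135,0,0.02]' 60; python3 -c "
from h import *
s,M=tcp();print(s['tcp_pos'],s['contact_force'],s['ft_torque'],s['gripper_width']*85.4)"
```

```text
time: 9.52
tcp_pos: [0.565, -0.0234, 0.1478]
eef_rot: [0.0, 0.999, 0.042, 0.001]
contact_force: [5.4, -0.9, -9.8]
gripper_width: 0.285
finger_force: 59.3
[ 0.56500468 -0.02343568  0.1477689 ] [ 5.41750408 -0.90715098 -9.83993916] [-0.16365837 -0.87131741 -0.0618261 ] 24.373112160583293
```

```bash
python3 -m creep '[0,-0.004,0,0,0.02, 0,-0.009,0,0,0.02, 0,-0.014,0,0,0.02, 0,-0.019,0,0,0.02, 0,-0.024,0,0,0.02, 0,-0.029,0,0,0.02, 0,-0.034,0,0,0.02, 0,-0.038,0,0,0.02, 0,-0.04,0,0,0.02, 0,-0.04,0,0,0.02, 0,-0.04,0,0,0.02]'; python3 -c "
from h import *
s,M=tcp();print(s['tcp_pos'],s['contact_force'],s['ft_torque'],s['gripper_width']*85.4)"
```

```text
time: 10.9
tcp_pos: [0.5616, 0.0165, 0.1478]
eef_rot: [0.0, 0.999, 0.042, 0.001]
contact_force: [5.1, -0.6, -10.3]
gripper_width: 0.282
finger_force: 59.4
[0.56161723 0.01651584 0.14776278] [  5.09690566  -0.61327637 -10.32419355] [-0.12164252 -0.82326362 -0.03383316] 24.089012347753915
```

```bash
python3 -m creep '[0,0,0.003,0,0.02, 0,0,0.006,0,0.02, 0,0,0.009,0,0.02, 0,0,0.0115,0,0.02, 0,0,0.0135,0,0.02, 0,0,0.0135,0,0.02, 0,0,0.0135,0,0.02]'; python3 -c "
from h import *
s,M=tcp();print(s['tcp_pos'],s['contact_force'],s['ft_torque'],s['gripper_width']*85.4)"
```

```text
time: 11.78
tcp_pos: [0.5616, 0.0165, 0.1358]
eef_rot: [0.0, 0.999, 0.042, 0.001]
contact_force: [1.7, 0.7, 7.4]
gripper_width: 0.288
finger_force: 61.1
[0.56163801 0.0165363  0.1358466 ] [1.66396333 0.74529892 7.40445172] [ 0.04010388 -0.46666486 -0.02634223] 24.581728107913005
```

```bash
python3 -m creep '[0,0,0.001,0,0.02, 0,0,0.001,0,0.02, 0,0,0.001,0,0.02, 0,0,0.001,0,0.02]'
python3 - <<'E'
from h import *
import cv2
a=cam("top")["frame"][170:320,230:470,::-1];b=cam("side")["frame"][130:280,260:400,::-1]
z=lambda i:cv2.resize(i,None,fx=2.1,fy=2.1,interpolation=cv2.INTER_CUBIC)
cv2.imwrite("pics/f.png",np.hstack([z(a),z(b)]))
E
```

```text
time: 12.28
tcp_pos: [0.5617, 0.0165, 0.1358]
eef_rot: [0.0, 0.999, 0.042, 0.001]
contact_force: [1.1, 0.8, 12.3]
gripper_width: 0.287
finger_force: 61.8
```

View pics/f.png

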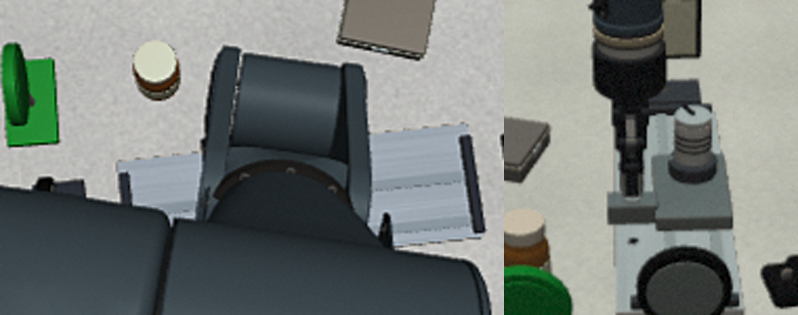

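The side view shows the carriage one hole nearer the lens, with only the end hole left in front of it. The knob is still gripped, z did not change under the extra push (12 N), the lamp pointer is still turned, and the bystanders have not moved.

```bash
python3 -c "
from workcell import r
print(r.close_job())"
```

```text
the job is handed in; nothing more can be done
None
```

The job is handed in at about 12 s: the lamp is turned to its stop and locked, the carriage is one hole nearer the round lens with the pin home, the knob is still gripped, and the jar, slide box and mouse were not touched.

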